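# Load the tray of glued stones into the curing dock past its spring shield

## Task

With one fingertip swing the red bar of the curing dock outward, away from the channel, and hold it there so that the amber shield stands up clear; while still holding it, push the blue tray of glued stones by its upright plate along the channel and under the shield until it is fully home against the stop. Then let the bar back so that the shield shuts behind the tray, and take the hand away. Only push: do not grip or lift the tray, never let the shield down on it, and leave the other things on the desk where they are.

Things in the scene. Friction and masses are not known exactly. Their poses are not given: they have to be found in the camera images.
- dock: curing dock, fixed: grey base 378 x 112 mm, 4 thick, open channel leading under a white lamp tunnel. Origin: on the desk, under the shield, on the channel's centre line; x = push direction, y to its left, z up. In this frame, mm: floor z 4; aluminium rails, faces y -30 and +30, tops z 16, x -250 to -8; tunnel x 4 to 119, y -41 to 41, top z 52, inside 60 wide, 36 high. Red bar on the -y side
- home_stop (a point): end stop inside the tunnel: centre of its face, at dock x 92, z 11 mm. With the tray fully home its nose touches this, and the rear face of its push plate is at dock x -63 mm, 3 mm past a thin black line across the channel floor at x -66 mm
- shield (a joint): hinge of the amber shield and its red bar (one part), rad: 0 shut, grows as it rises, stop at 1.2. Shaft along dock x at y -45, z 14 mm. A spring and damper shut it within about a second when let go. At 0.6 and above the tray passes freely; below 0.45 it would hit the stones. It turns sideways, so pushing the tray against it cannot open it
- shield_edge (a point): free lower corner of the amber shield, a clear plate 3 mm thick just before the tunnel. Shut: dock x -4 to -1, y -48 to +34, z 12 to 45 mm, blocking the tray; raised it stands up on the -y side, up to 95 mm above the desk
- hold_bar (a point): middle of the red bar, on its centre line. Bar 9 mm thick, parallel to the channel, dock x -243 to -32 mm; a finger may slide along it except the last 10 mm at each end (steel arms). Centre in the dock frame: shut y -36, z 48; at 0.6 rad y -56, z 47; 0.85 rad y -64, z 43; 1.2 rad y -73, z 35 mm. Pushed to -y (outward) it raises the shield, about 2 N when shut to 4 N open
- tray: blue slide tray, loose in the channel, about 0.2 kg. Origin: centre of the carrier's underside, x to its nose, z up. Carrier 84 x 54 mm, walls 10 to 14 mm high, three stones fixed in it (tops 22 mm up). Behind it a flat tongue 40 mm wide, 3 mm thick, which lies under the shut shield and ends in an upright push plate. Side play 3 mm each way. It starts with the nose 20 to 60 mm before the shield
- tray_nose (a point): middle of the tray's front edge, 42 mm ahead of the tray's origin, 7 mm above its underside
- push_plate (a point): middle of the rear face of the tray's upright push plate, 113 mm behind the tray's origin, 26 mm above its underside. The plate is 46 mm wide, 42 mm high, 5 mm thick; push here along the channel
- glue_bottle: bystander: black glue bottle with blue cap, 23 x 30 x 88 mm, standing; origin under its centre
- findings_jar: bystander: amber jar with white cap, 42 mm across, 58 mm high; origin under its centre
- grey_bead_tray: bystander: grey card tray of beads, 75 x 85 x 28 mm; origin under its centre
- grey_pliers: bystander: grey pliers lying, 150 x 51 x 12 mm; origin under the middle
- bench_tweezers: bystander: steel tweezers lying, 115 mm long, 8 mm high; origin under the middle
- polish_block: bystander: blue polishing block, 35 x 45 x 22 mm; origin under its centre

How it is judged:
On the way, in this order (a step that is already met when the one before it is completed fails the run):
1. the bar is swung out and the shield held up (0.6 rad or more) with the tray still outside it (value of joint shield above 0.6 rad and x of tray_nose in the frame of dock below -0.006 m), for 0.2 s.
2. the tray is fully home, within 5 mm of the stop, with the shield still held up (0.5 rad or more) (value of joint shield above 0.5 rad and x of tray_nose in the frame of dock above 0.087 m), for 0.1 s.
At the end, for the whole second after the job is handed in: the tray lies flat and at rest in the tunnel with its nose within 5 mm of the end stop, and the shield is shut (0.06 rad or less) behind it (value of joint shield below 0.06 rad and x of tray_nose in the frame of dock above 0.087 m and z of tray_nose in the frame of dock below 0.016 m and angle between tray's own z axis and vertical below 0.06 rad and linear speed of tray below 0.01 m/s); the robot touches nothing.
It fails at once if the shield comes down on the tray or is too low while the tray passes under it (below 0.45 rad with the carrier under it) (value of joint shield below 0.45 rad and x of tray_nose in the frame of dock above 0.001 m and x of tray in the frame of dock below 0.04 m).
It fails at once if the tray is lifted or tipped (z of tray in the frame of dock above 0.016 m or angle between tray's own z axis and vertical above 0.17 rad).
It fails at once if a bystander is moved more than 2 cm (distance of any of glue_bottle, findings_jar, grey_bead_tray, grey_pliers, bench_tweezers, polish_block from where it was at the start of the episode above 0.02 m).
It also fails if it takes over 42 s, if anything falls off the work surface, if the arm or the gripper's body presses on something with over 40 N, if the wrist force passes 120 N, or if a joint passes its speed limit or range.

## Robot

A 6-joint arm with a two-finger parallel gripper is mounted at the origin on a cart in front of the work surface, level with it; the furniture and walls round the work are solid. World frame = base frame: x ahead of the robot, y to its left, z up, the work surface at z = 0. Lengths are in m, angles in rad, forces in N, time in s.
With the tool pointing down it reaches from about 0.35 to 0.975 m from the base axis. Payload 4.9 kg.
Tool frame: the origin (TCP) lies midway between the tips of the shut fingers; the grasp point (between the pads) lies 19 mm behind it; z points along the fingers, y is the line along which they close (so a half turn about z gives the same grasp; the last joint's range is limited). The gripper opens to 85 mm and grips with 20 to 120 N. Pads are 22 mm wide; open, the fingers measure 114 mm over their backs; the gripper's body (76 mm by 85 mm) begins 54 mm behind the grasp point. The pads swing forward as they close: fully open they stand 13 mm farther back than shut.
Start: joints at [-1.36, 0.053, 1.613, -0, 1.476, -0.119], TCP at [0.202, -0.591, 0.198] pointing down, gripper open.
Joint ranges: [-3.01, 3.01], [-1.01, 2.22], [0.06, 2.58], [-1.02, 4.17], [0.09, 2.62], [-3.14, 3.14]. Speed limits (rad/s): [2.57, 2.57, 3.14, 3.14, 3.14, 3.14].

## Interface

Orientations are given as a unit quaternion [w, x, y, z].
In Python, from plant import state, grab_frame, job_done, cut_out, place_of gives the robot as it stands.
- The arm moves only by the tool jog_arm, never from a script. Its argument "motion" is text: rows parted by semicolons, each of 7 numbers parted by spaces: the opening in per cent of the stroke, from 0 (shut) to 100 (fully open), then the shift along the tool's x, y, z as a fraction of full scale, then the turn, a rotation vector about the tool's x, y, z as a fraction of full scale. A call has exactly 5 rows; each row is the pose to reach, as a shift and turn from the pose commanded when the call began, along the tool's axes at that moment; what a row does not reach only later rows make up. Full scale, the value 1, is 50 cm for a shift and 1.5 rad for a turn. A row lasts 1/8 s, in which the tool goes at most 62.5 mm and 10.7 degrees, less where a joint would pass 70% of its speed; a pose out of reach is approached as far as the arm can. A call with a number of a shift or a turn outside -1 to 1 is refused whole. A call with a gripper value outside its range is refused whole. The fingers move at their own pace and stop on an object; the grip force is fixed at half the most. Time passes only in rows, so rows that repeat a pose let the fingers close, or fill a call up. It gives the time, the measured TCP pose, the force, the opening and the grip force at its end, in the units of the state.
- state(): the state, without advancing time (a new reading comes with each control period).
- grab_frame(name): name is "scene" or "side" or "wrist"; returns a dict with "color" (400x640x3 uint8, red, green, blue), "range_z" (400x640 float32, m along the optical axis (not along the pixel's ray), 0 where there is no reading), "intrinsics" (3x3 intrinsics, pixels), "k1" (the pictures are not rectified: a ray, as slopes to the right and down, at radius r is drawn at 1 + k1 r^2 times it, then the intrinsics apply), "world_from_camera" (4x4, takes a point from camera to world coordinates). Camera axes: x right, y up, looking along -z (the intrinsics and any distortion apply to the point x, -y, -z); pixel columns grow to the right and rows downward; lengths in m; the calibration is good to about 2 mm. A picture is of the moment at which its call begins.
- job_done(): hands the job in; it is judged then, once.
Trained networks look in the newest picture that a camera, given by its name, has taken for a name from the list of things; names that differ only in an ending like _2 or _b are one class to them, and where a whole thing is asked for, a point or a joint stands for the part that bears it (a point fixed in the world has none). Each returns a list of dicts, best first, with "p" (0 to 1); they miss things now and then, are a little off and sometimes report something else, mostly with a low value. They report only what shows in the picture. A call takes as long as a camera call.
- cut_out(camera, thing): "pixels" (400x640 bool, what is visible of it).
- place_of(camera, thing): "at" ([x, y, z] in m, in world coordinates, good to about 4 mm: a listed point, or the origin of a listed thing).
The state is a dict: "time": time; "joint_pos": joint angles; "joint_vel": joint speeds; "joint_efforts": joint torques, N m; "tool_pos": TCP position; "tool_rot": TCP orientation; "contact_force": force on the tool from outside, world axes, zero at the start; "ft_torque": the same for the moment, N m; "gripper_width": opening from 0.0 (shut) to 1.0 (fully open); "grasp_force": force on a finger pad.
Only numpy, scipy, OpenCV 4.12 (cv2) and the standard library are available. Lean on these libraries where they do the work, as an engineer would, in place of code of your own. Each camera call takes 0.05 s, during which the arm holds its last target. There are 200 camera calls.

## Working session

There is one attempt and no reset: what is moved stays moved. The work goes in short steps, Python scripts to look and compute and a tool call to move; the robot and the scene stay as the last step left them, time stands still between calls to the robot, and variables do not carry over. Pictures are saved under pics/ and viewed, at most 10 in all, crops included, and the job is handed in when it is done.

Besides the shell and the picture viewer there is one more tool, called after "Emit:" in YAML: its name, and indented under it one key for each argument. jog_arm: Moves the arm, as the interface text tells. Shift numbers are shares of 50 cm and turn numbers shares of 1.5 rad, none past 1 either way. Its arguments: {"type":"object","properties":{"motion":{"type":"string"}},"required":["motion"]}

```bash
mkdir -p pics; ls; python3 - <<'E'
from plant import *
import cv2,numpy as np
s=state();print({k:np.round(v,3) for k,v in s.items()})
for c in("scene","side"):
    f=grab_frame(c);cv2.imwrite(f"pics/{c}0.png",f["color"][:,:,::-1])
    print(c,np.round(f["world_from_camera"],3).tolist(),f["k1"],f["intrinsics"].tolist())
    for t in("dock","home_stop","shield_edge","hold_bar","tray","tray_nose","push_plate","glue_bottle","findings_jar","grey_bead_tray","grey_pliers","bench_tweezers","polish_block"):
        print(t,[(round(d["p"],2),np.round(d["at"],3).tolist()) for d in place_of(c,t)[:2]])
E
```

```text
pics
{'time': np.float64(0.0), 'joint_pos': array([-1.36 ,  0.053,  1.614, -0.   ,  1.476, -0.119]), 'joint_vel': array([-0.002, -0.001,  0.002,  0.001, -0.   , -0.002]), 'joint_efforts': array([-0.0000e+00, -3.9368e+01, -3.7018e+01, -0.0000e+00,  7.0000e-03,
        0.0000e+00]), 'tool_pos': array([ 0.202, -0.591,  0.197]), 'tool_rot': array([-0.001,  0.986,  0.164, -0.   ]), 'contact_force': array([-0.536,  0.235,  0.29 ]), 'ft_torque': array([-0.003,  0.054, -0.003]), 'grasp_force': np.float64(0.0), 'gripper_width': np.float64(0.999)}
scene [[-0.662, 0.563, -0.494, -0.106], [-0.749, -0.482, 0.454, 0.571], [0.017, 0.671, 0.741, 1.069], [0.0, 0.0, 0.0, 1.0]] 0.006399874859806586 [[414.6760514712241, 0.0, 327.5035415614721], [0.0, 414.6760514712241, 199.98020904640788], [0.0, 0.0, 1.0]]
dock [(0.86, [0.5, -0.067, -0.004]), (0.41, [0.559, -0.385, 0.001])]
home_stop []
shield_edge [(0.62, [0.534, -0.069, 0.01]), (0.53, [0.687, 0.099, 0.001])]
hold_bar [(0.83, [0.478, 0.073, 0.047]), (0.53, [0.562, -0.387, -0.004])]
tray [(0.59, [0.508, -0.0, 0.001]), (0.16, [0.472, 0.267, 0.003])]
tray
[... 523 characters left out ...]
 327.8376952546458], [0.0, 362.4529837242482, 196.75220590308606], [0.0, 0.0, 1.0]]
dock [(0.77, [0.503, -0.07, 0.0]), (0.21, [0.606, 0.23, 0.002])]
home_stop [(0.97, [0.49, -0.158, 0.01])]
shield_edge []
hold_bar [(0.62, [0.481, 0.072, 0.054])]
tray [(0.63, [0.506, 0.002, 0.008])]
tray_nose [(0.58, [0.5, -0.037, 0.013])]
push_plate [(0.5, [0.518, 0.117, 0.027])]
glue_bottle [(0.72, [0.69, 0.1, -0.001])]
findings_jar [(0.75, [0.608, 0.229, -0.002]), (0.66, [0.559, -0.388, -0.002])]
grey_bead_tray [(0.8, [0.404, -0.384, -0.002])]
grey_pliers [(0.64, [0.608, 0.23, 0.001]), (0.48, [0.473, 0.262, -0.0])]
bench_tweezers [(0.39, [0.452, 0.338, 0.006])]
polish_block [(0.52, [0.606, 0.228, -0.002])]
```

View pics/scene0.png

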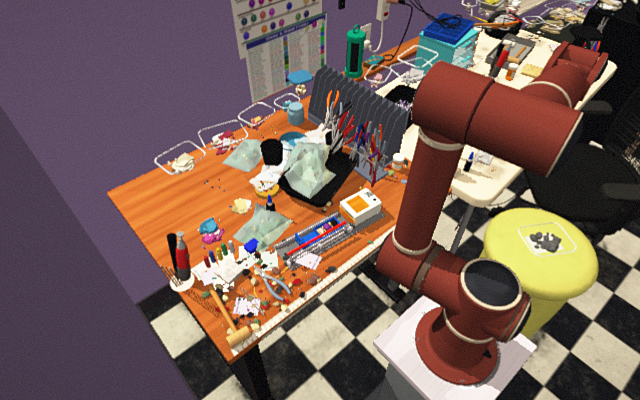

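View pics/side0.png

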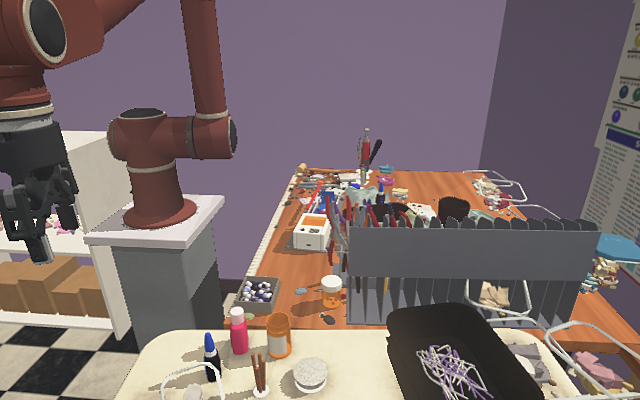

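The scene picture shows the dock around (310,235), with its channel running down toward the camera. The side picture shows the white tunnel at about (312,232). The dock points roughly along world -y, and the bar is on the robot's side. I'll move above it and look with the wrist camera.

```bash
cat > h.py <<'E'
from plant import *
import numpy as np
from scipy.spatial.transform import Rotation as R
def go(p,yaw):
    """shift and turn fractions to TCP p, tool down, tool y at world angle yaw (or yaw+pi)"""
    s=state();q=s["tool_rot"];r=R.from_quat([q[1],q[2],q[3],q[0]])
    y=np.array([np.cos(yaw),np.sin(yaw),0]);z=np.array([0,0,-1.])
    T=R.from_matrix(np.c_[np.cross(y,z),y,z])
    print("t",round(float(s["time"]),2),"tcp",np.round(s["tool_pos"],4),"F",np.round(s["contact_force"],1),"w",round(float(s["gripper_width"]),3))
    print("shift",np.round(r.inv().apply(np.array(p)-s["tool_pos"])/.5,4),"turn",np.round((r.inv()*T).as_rotvec()/1.5,4))
E
python3 -c "
from h import *
go([.51,.06,.25],np.radians(-5.6))"
```

```text
t 1.4 tcp [ 0.2024 -0.5913  0.198 ] F [ 0.3 -0.3 -0.2] w 0.997
shift [ 1.0039 -1.0331 -0.104 ] turn [-1.000e-04 -0.000e+00 -7.622e-01]
```

Emit:
jog_arm:
  motion: "47 0.09 -0.09 -0.1 0 0 -0.1; 47 0.18 -0.18 -0.1 0 0 -0.2; 47 0.26 -0.27 -0.1 0 0 -0.3; 47 0.35 -0.36 -0.1 0 0 -0.4; 47 0.43 -0.44 -0.1 0 0 -0.5"

```text
time: 2.02
tool_pos: [0.3311, -0.3201, 0.2483]
tool_rot: [0.001, 0.857, 0.516, 0.0]
contact_force: [0.5, 0.1, -1.2]
gripper_width: 0.468
grasp_force: 0.0
```

```bash
python3 -c "
from h import *
go([.51,.06,.25],np.radians(-5.6))"
```

```text
t 2.02 tcp [ 0.3311 -0.3201  0.2483] F [ 0.5  0.1 -1.2] w 0.468
shift [ 0.8392 -0.0393 -0.0036] turn [ 0.0008  0.0003 -0.2593]
```

Emit:
jog_arm:
  motion: "47 0.12 -0.01 0 0 0 -0.1; 47 0.24 -0.01 0 0 0 -0.2; 47 0.36 -0.02 0 0 0 -0.26; 47 0.48 -0.03 0 0 0 -0.26; 47 0.6 -0.03 0 0 0 -0.26"

```text
time: 2.65
tool_pos: [0.4593, -0.0482, 0.2485]
tool_rot: [0.001, 0.742, 0.671, 0.0]
contact_force: [0.9, -0.2, 0.1]
gripper_width: 0.471
grasp_force: 0.0
```

```bash
python3 - <<'E'
from h import *
import cv2
go([.51,.06,.25],np.radians(-5.6))
f=grab_frame("wrist");cv2.imwrite("pics/w1.png",f["color"][:,:,::-1])
print(np.round(f["world_from_camera"],3).tolist())
for t in("dock","home_stop","shield_edge","hold_bar","tray","tray_nose","push_plate"):
    print(t,[(round(d["p"],2),np.round(d["at"],3).tolist()) for d in place_of("wrist",t)[:2]])
E
```

```text
t 2.65 tcp [ 0.4593 -0.0482  0.2485] F [ 0.9 -0.2  0.1] w 0.471
shift [ 0.2256  0.0791 -0.003 ] turn [ 0.0011  0.0003 -0.0021]
[[0.995, 0.096, 0.026, 0.466], [-0.1, 0.953, 0.287, 0.024], [0.002, -0.289, 0.957, 0.424], [0.0, 0.0, 0.0, 1.0]]
dock [(0.65, [0.503, -0.066, 0.001])]
home_stop []
shield_edge [(0.87, [0.536, -0.07, 0.011])]
hold_bar [(0.76, [0.479, 0.071, 0.049])]
tray [(0.84, [0.508, 0.003, 0.0])]
tray_nose [(0.95, [0.505, -0.039, 0.012])]
push_plate [(0.75, [0.518, 0.114, 0.028])]
```

View pics/w1.png

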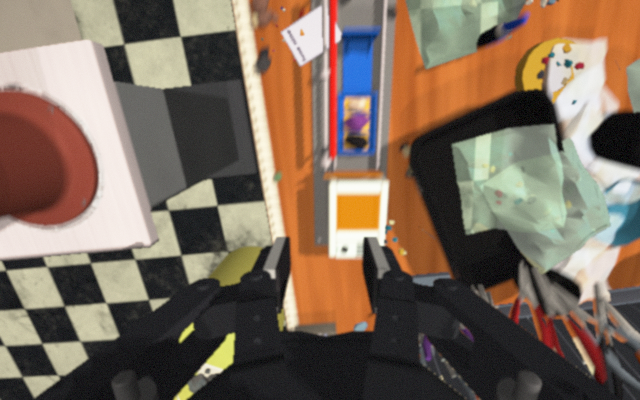

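The wrist picture shows the red bar at column 333 (rows 0-165), the blue plate at about (360,35), the tray nose at (357,152), the clear shield at row 172 and the tunnel at (358,215). I'll fit the yaw from the red bar's depth points.

```bash
cat >> h.py <<'E'
import cv2
def cloud(f,m):
    v,u=np.nonzero(m&(f["range_z"]>0));z=f["range_z"][v,u]
    p=cv2.undistortPoints(np.c_[u,v].astype(float)[:,None],f["intrinsics"],np.array([f["k1"],0,0,0.]))[:,0]
    return (np.c_[p[:,0]*z,-p[:,1]*z,-z,np.ones(len(z))]@f["world_from_camera"].T)[:,:3]
def bar(f):
    c=f["color"].astype(int);m=(c[...,0]>150)&(c[...,1]<70)&(c[...,2]<80)
    P=cloud(f,m);P=P[(abs(P[:,0]-.475)<.05)&(P[:,2]>.025)&(P[:,2]<.07)&(P[:,1]>-.06)&(P[:,1]<.22)]
    return P
E
python3 - <<'E'
from h import *
f=grab_frame("wrist");P=bar(f);l=cv2.fitLine(P[:,:2].astype(np.float32),cv2.DIST_HUBER,0,.01,.01).ravel()
print(len(P),np.round(l,4),np.degrees(np.arctan2(l[1],l[0])),P.min(0),P.max(0),np.median(P[:,2]))
c=f["color"].astype(int);b=(c[...,2]>150)&(c[...,0]<90)
Q=cloud(f,b);Q=Q[(abs(Q[:,0]-.51)<.05)&(Q[:,1]>-.06)&(Q[:,1]<.14)&(Q[:,2]<.06)]
print(len(Q),Q.min(0),Q.max(0));t=Q[Q[:,2]>.038];print("plate",len(t),t.min(0),t.max(0),t.mean(0))
E
```

```text
936 [0.0969 0.9953 0.4779 0.0696] 84.43787 [ 0.46406587 -0.03636848  0.04799011] [0.48773791 0.14718875 0.05504823] 0.05178590488257617
2209 [ 0.47692051 -0.04006946  0.00219937] [0.53868326 0.11637559 0.04847383]
plate 125 [0.49573162 0.10896475 0.04405467] [0.53784969 0.11637559 0.04847383] [0.51746082 0.11232612 0.04588201]
```

```bash
cat >> h.py <<'E'
ex=np.array([-.0969,-.9953,0]);ey=np.array([.9953,-.0969,0]);O=np.array([.5007,-.0688,0])
def W(x,y,z): return O+(x*ex+y*ey)/1000+[0,0,z/1000]
def dgo(x,y,z):
    d=state()["tool_pos"]-O;print("dock tcp",np.round([d@ex*1000,d@ey*1000,d[2]*1000],1));go(W(x,y,z),-.0971)
E
python3 -c "
from h import *
dgo(-203,8,120)"
```

```text
dock tcp [-13.2 -43.7 248.1]
t 3.1 tcp [ 0.4585 -0.0514  0.2481] F [-0.2  0.8  0.5] w 0.469
shift [0.3802 0.101  0.2561] turn [ 0.0001  0.0001 -0.0042]
```

Emit:
jog_arm:
  motion: "47 0.1 0.03 0.05 0 0 -0.004; 47 0.2 0.06 0.1 0 0 -0.004; 47 0.3 0.1 0.17 0 0 -0.004; 47 0.38 0.1 0.25 0 0 -0.004; 47 0.38 0.1 0.256 0 0 -0.004"

```text
time: 3.72
tool_pos: [0.525, 0.1344, 0.1156]
tool_rot: [-0.002, 0.739, 0.673, -0.003]
contact_force: [-0.5, 0.0, 0.4]
gripper_width: 0.472
grasp_force: 0.0
```

```bash
python3 - <<'E'
from h import *
dgo(-203,8,22)
f=grab_frame("wrist");cv2.imwrite("pics/w2.png",f["color"][:,:,::-1])
f=grab_frame("scene");cv2.imwrite("pics/s2.png",cv2.resize(f["color"][170:310,220:400,::-1],None,fx=4,fy=4))
dgo(-203,8,22)
E
```

```text
dock tcp [-204.7    4.5  115.6]
t 3.73 tcp [0.525  0.1344 0.1156] F [-0.5  0.   0.4] w 0.472
shift [-0.0031  0.0084  0.1872] turn [-0.0051  0.0009  0.0024]
dock tcp [-203.3    7.1  119.5]
t 3.83 tcp [0.5275 0.1329 0.1195] F [ 0.7  0.2 -0.8] w 0.467
shift [-0.0005  0.0021  0.195 ] turn [-0.0008  0.0005  0.0009]
```

View pics/w2.png

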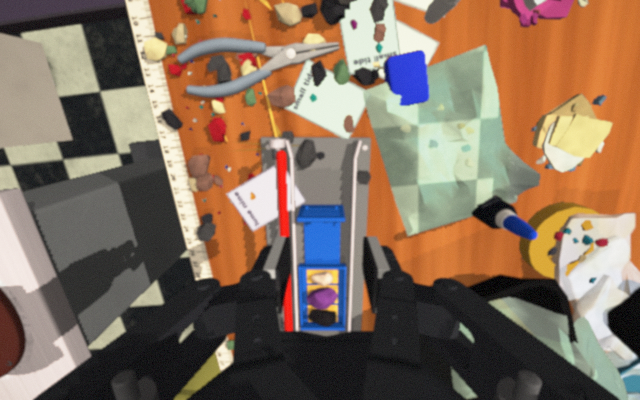

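View pics/s2.png

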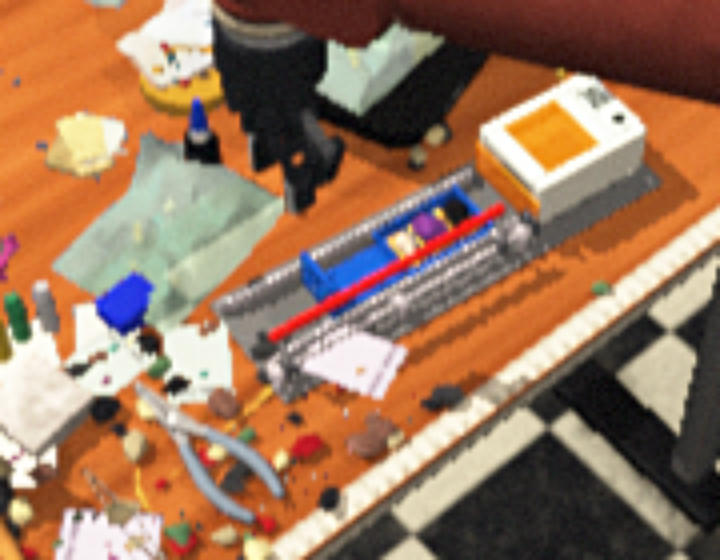

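The wrist picture shows the plate at (320,212), the bar at column 283 (rows 140-330) and the fingers at columns 270 and 375. The scene crop shows the open channel behind the plate and a coil spring along the shaft. I'll descend behind the plate with the tips above that spring.

Emit:
jog_arm:
  motion: "47 0 0.003 0.06 0 0 0; 47 0 0.003 0.12 0 0 0; 47 0 0.003 0.16 0 0 0; 47 0 0.003 0.186 0 0 0; 47 0 0.003 0.186 0 0 0"

```text
time: 4.45
tool_pos: [0.529, 0.1332, 0.0267]
tool_rot: [-0.0, 0.74, 0.672, -0.0]
contact_force: [0.4, -0.3, -0.4]
gripper_width: 0.47
grasp_force: 0.0
```

```bash
python3 - <<'E'
from h import *
f=grab_frame("wrist");P=bar(f)
g=grab_frame("scene");im=np.vstack([cv2.resize(f["color"][130:400,180:480],(600,300))[...,::-1],cv2.resize(g["color"][190:280,250:400,::-1],(600,300))])
cv2.imwrite("pics/m3.png",im)
dgo(-203,-24,26)
E
```

```text
dock tcp [-204.3    9.6   28.1]
t 4.55 tcp [0.5301 0.1336 0.0281] F [ 0.   0.7 -0.1] w 0.467
shift [-0.0025 -0.0672  0.004 ] turn [ 0.0011 -0.0002  0.0013]
```

View pics/m3.png

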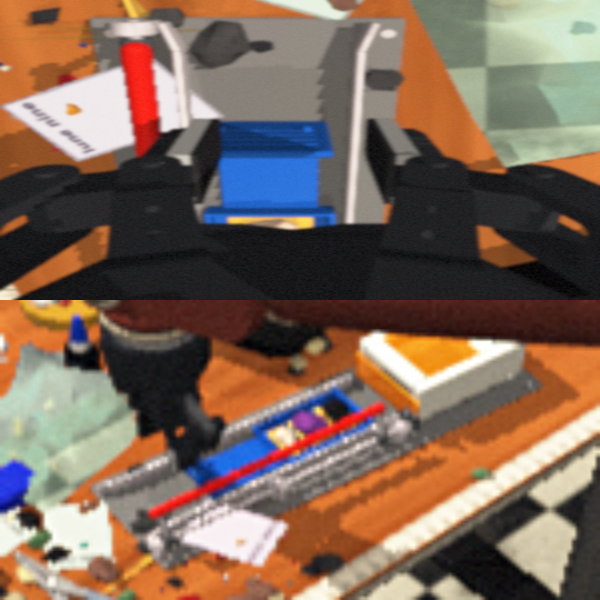

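The crop shows finger A just inside the bar (tip at about (195,150)) and finger B over the far rail at (390,150), with the plate's top edge at row 122. I'll check the fingers' x relative to the plate with depth.

```bash
python3 - <<'E'
from h import *
f=grab_frame("wrist");c=f["color"].astype(int)
D=lambda P:np.c_[(P-O)@ex,(P-O)@ey,P[:,2]]*1000
b=(c[...,2]>120)&(c[...,0]<90)&(c[...,2]>c[...,1]+40);b[:, :270]=0;b[:,360:]=0;b[:220]=0
Q=D(cloud(f,b));t=Q[Q[:,2]>38];print("plate top",len(t),np.percentile(t,[2,50,98],axis=0).round(1).tolist())
for n,(u0,u1) in dict(A=(258,292),B=(362,392)).items():
    m=np.zeros(b.shape,bool);m[235:300,u0:u1]=1
    P=D(cloud(f,m));P=P[(P[:,2]>20)&(P[:,2]<60)]
    print(n,len(P));
    if len(P): print(np.percentile(P,[2,25,50,75,98],axis=0).round(1).tolist())
P=D(bar(f));print("bar",np.percentile(P,[2,50,98],axis=0).round(1).tolist())
E
```

```text
plate top 353 [[-192.9, -12.3, 38.4], [-183.1, 8.0, 45.6], [-180.5, 20.5, 72.2]]
A 66
[[-206.3, -32.2, 22.0], [-201.3, -31.8, 41.3], [-196.7, -31.5, 47.6], [-184.8, -14.6, 49.3], [-181.2, -13.0, 50.6]]
B 0
bar [[-246.0, -39.1, 48.8], [-222.4, -35.5, 51.7], [-188.0, -32.0, 53.2]]
```

```bash
python3 - <<'E'
from h import *
f=grab_frame("wrist");M=np.linalg.inv(f["world_from_camera"])
s=state();print(np.round(s["tool_pos"],4))
def px(p):
    q=M@np.r_[p,1];a=np.array([q[0],-q[1]])/-q[2];a*=1+f["k1"]*(a@a);return np.round(f["intrinsics"][:2,:2]@a+f["intrinsics"][:2,2],0)
def crop(p): a=px(p);return np.round([(a[0]-180)*2,(a[1]-130)*300/270],0)
for n,p in {"plate rear top L":(-185,-23,46),"plate rear top R":(-185,23,46),"bar end":(-243,-36,48)}.items(): print(n,crop(W(*p)))
t=s["tool_pos"]
for z in (4,8,25):
  for dx in(-11,11): print(z,dx,[crop(t+(dx*ex+yy*ey+np.array([0,0,z]))/1000) for yy in(-34.5,-20,20,34.5)])
rz=f["range_z"];print(np.round(rz[230:300:8,258:300:5],3))
E
```

```text
[0.5302 0.1338 0.0283]
plate rear top L [190. 150.]
plate rear top R [334. 150.]
bar end [132.  51.]
4 -11 [array([188.,  91.]), array([232.,  91.]), array([354.,  91.]), array([400.,  91.])]
4 11 [array([190., 126.]), array([234., 126.]), array([352., 126.]), array([396., 126.])]
8 -11 [array([184.,  93.]), array([230.,  93.]), array([356.,  93.]), array([402.,  93.])]
8 11 [array([188., 129.]), array([232., 129.]), array([354., 129.]), array([398., 129.])]
25 -11 [array([174., 104.]), array([224., 104.]), array([362., 106.]), array([412., 106.])]
25 11 [array([178., 142.]), array([226., 142.]), array([360., 142.]), array([408., 142.])]
[[0.169 0.215 0.203 0.208 0.217 0.216 0.217 0.217 0.217]
 [0.169 0.217 0.218 0.208 0.146 0.145 0.146 0.219 0.219]
 [0.17  0.219 0.146 0.138 0.136 0.137 0.146 0.204 0.203]
 [0.172 0.137 0.138 0.129 0.129 0.13  0.145 0.191 0.191]
 [0.131 0.132 0.123 0.122 0.122 0.13  0.145 0.182 0.181]
 [0.114 0.115 0.118 0.117 0.117 0.129 0.146 0.178 0.179]
 [0.108 0.11  0.109 0.118 0.118 0.129 0.147 0.226 0.224]
 [0.105 0.106 0.103 0.114 0.119 0.129 0.232 0.228 0.227]
 [0.099 0.098 0.099 0.099 0.121 0.13  0.232 0.229 0.23 ]]
```

```bash
python3 - <<'E'
from h import *
f=grab_frame("wrist")
D=lambda P:np.c_[(P-O)@ex,(P-O)@ey,P[:,2]]*1000
def col(u,vs):
    for v in vs:
        m=np.zeros((400,640),bool);m[v,u]=1;p=D(cloud(f,m));print(u,v,f["color"][v,u],p.round(0).tolist())
col(315,range(228,312,6));col(285,range(228,290,6));col(370,range(228,290,6))
print(D(state()["tool_pos"][None]).round(1))
E
```

```text
315 228 [137 129 123] [[-193.0, 1.0, 5.0]]
315 234 [135 130 119] [[-187.0, 1.0, 4.0]]
315 240 [ 39  66 120] [[-185.0, 1.0, 10.0]]
315 246 [ 22  68 136] [[-185.0, 2.0, 20.0]]
315 252 [ 26  70 140] [[-185.0, 2.0, 28.0]]
315 258 [ 19  51 100] [[-185.0, 2.0, 37.0]]
315 264 [19 50 99] [[-185.0, 2.0, 45.0]]
315 270 [ 34  82 153] [[-182.0, 2.0, 47.0]]
315 276 [ 43 114 221] [[-152.0, 1.0, 6.0]]
315 282 [ 47 117 221] [[-146.0, 1.0, 6.0]]
315 288 [ 47 116 222] [[-142.0, 1.0, 8.0]]
315 294 [ 45 116 221] [[-136.0, 1.0, 8.0]]
315 300 [ 47 117 222] [[-129.0, 1.0, 6.0]]
315 306 [ 51 119 224] [[-123.0, 0.0, 7.0]]
285 228 [183 173 177] [[-193.0, -22.0, 4.0]]
285 234 [237 232 234] [[-188.0, -22.0, 4.0]]
285 240 [64 61 57] [[-214.0, -12.0, 72.0]]
285 246 [29 27 29] [[-214.0, -11.0, 79.0]]
285 252 [31 28 29] [[-212.0, -11.0, 81.0]]
285 258 [32 30 30] [[-210.0, -11.0, 83.0]]
285 264 [26 30 27] [[-208.0, -10.0, 84.0]]
285 270 [32 29 30] [[-205.0, -10.0, 85.0]]
285 276 [36 36 38] [[-202.0, -11.0, 85.0]]
285 282 [11  8  9] [[-199.0, -11.0, 86.0]]
285 288 [36 33 33] [[-196.0, -11.0, 87.0]]
370 228 [150 142 132] [[-193.0, 43.0, 5.0]]
370 234 [146 138 129] [[-187.0, 44.0, 4.0]]
370 240 [129 124 120] [[-215.0, 32.0, 73.0]]
370 246 [91 88 85] [[-215.0, 31.0, 80.0]]
370 252 [27 26 27] [[-215.0, 30.0, 86.0]]
370 258 [22 18 20] [[-213.0, 30.0, 88.0]]
370 264 [21 21 23] [[-210.0, 30.0, 89.0]]
370 270 [16 12 18] [[-209.0, 29.0, 91.0]]
370 276 [24 23 19] [[-205.0, 30.0, 91.0]]
370 282 [19 19 20] [[-202.0, 30.0, 91.0]]
370 288 [ 7 12 15] [[-202.0, 29.0, 95.0]]
[[-204.6    9.6   28.2]]
```

```bash
python3 - <<'E'
from h import *
D=lambda P:np.c_[(P-O)@ex,(P-O)@ey,P[:,2]]*1000
for c in("scene","side","wrist"):
    f=grab_frame(c);P=D(cloud(f,np.ones((400,640),bool)))
    col=f["color"][f["range_z"]>0].astype(int)
    k=(P[:,0]>-235)&(P[:,0]<-190)&(P[:,1]>-60)&(P[:,1]<70)&(P[:,2]>18)&(P[:,2]<150)&(col.max(1)<110)
    Q=P[k];print(c,len(Q))
    for z in range(20,150,10):
        q=Q[(Q[:,2]>=z)&(Q[:,2]<z+10)]
        if len(q): print(z,len(q),q.min(0).round(0)[:2],q.max(0).round(0)[:2])
    cc=f["world_from_camera"][:3,3];print(D(cc[None]).round(0))
E
```

```text
scene 215
50 1 [-199.  -31.] [-199.  -31.]
60 10 [-213.  -15.] [-197.   35.]
70 16 [-213.  -23.] [-198.   34.]
80 14 [-215.  -25.] [-201.   34.]
90 16 [-214.  -24.] [-203.   35.]
100 14 [-215.  -22.] [-204.   56.]
110 39 [-217.  -42.] [-192.   59.]
120 24 [-216.  -45.] [-194.   66.]
130 47 [-221.  -50.] [-192.   39.]
140 34 [-220.  -52.] [-190.   34.]
[[-578. -666. 1069.]]
side 304
50 1 [-219.  -41.] [-219.  -41.]
60 3 [-200.  -13.] [-193.   31.]
70 15 [-201.  -27.] [-191.   40.]
80 14 [-201.  -23.] [-192.   40.]
90 15 [-200.  -23.] [-192.   40.]
100 32 [-206.  -33.] [-191.   46.]
110 61 [-215.  -42.] [-190.   59.]
120 48 [-219.  -48.] [-190.   63.]
130 54 [-219.  -52.] [-190.   65.]
140 61 [-213.  -55.] [-190.   68.]
[[901. 180. 495.]]
wrist 31751
40 5 [-198.  -33.] [-195.  -32.]
60 134 [-215.  -13.] [-193.   31.]
70 446 [-215.  -25.] [-193.   42.]
80 582 [-215.  -25.] [-192.   42.]
90 669 [-215.  -24.] [-192.   42.]
100 1259 [-218.  -41.] [-193.   58.]
110 5619 [-218.  -46.] [-191.   64.]
120 4090 [-222.  -49.] [-191.   66.]
130 7980 [-222.  -53.] [-190.   70.]
140 10967 [-222.  -56.] [-193.   70.]
[[-277.    8.  204.]]
```

All three cameras agree that the fingertips are at about z 65 mm while the reported TCP is at 28 mm, so the tips sit about 37 mm higher than the stated TCP at this opening. In x and y they agree: finger A spans y -25 to -11 and x -215 to -193. I'll descend by observation, watching the force.

Emit:
jog_arm:
  motion: "47 0 0 0.01 0 0 0; 47 0 0 0.02 0 0 0; 47 0 0 0.03 0 0 0; 47 0 0 0.036 0 0 0; 47 0 0 0.036 0 0 0"

```text
time: 5.48
tool_pos: [0.5288, 0.1337, 0.0085]
tool_rot: [-0.0, 0.74, 0.673, -0.0]
contact_force: [0.2, 0.6, 0.6]
gripper_width: 0.467
grasp_force: 0.0
```

```bash
cat >> h.py <<'E'
D=lambda P:np.c_[(P-O)@ex,(P-O)@ey,P[:,2]]*1000
def tips():
    x=D(state()["tool_pos"][None])[0]
    for c in("wrist","side"):
        f=grab_frame(c);P=D(cloud(f,np.ones((400,640),bool)));col=f["color"][f["range_z"]>0].astype(int)
        Q=P[(abs(P[:,0]-x[0])<9)&(abs(P[:,1]-x[1])<45)&(abs(abs(P[:,1]-x[1])-28)<9)&(P[:,2]>20)&(P[:,2]<140)&(np.ptp(col,axis=1)<25)&(col.max(1)<140)]
        print(c,"tip z",np.percentile(Q[:,2],[0,.5,2]).round(0) if len(Q) else None)
E
python3 - <<'E'
from h import *
tips();dgo(-203,8,0)
E
```

```text
wrist tip z [43. 45. 48.]
side tip z [47. 47. 49.]
dock tcp [-204.3    8.8    9. ]
t 5.58 tcp [0.5293 0.1337 0.009 ] F [ 0.8  0.3 -0.1] w 0.465
shift [-0.0026 -0.0016  0.0181] turn [ 0.0001 -0.      0.0014]
```

Emit:
jog_arm:
  motion: "47 0 0 0.01 0 0 0; 47 0 0 0.02 0 0 0; 47 0 0 0.028 0 0 0; 47 0 0 0.033 0 0 0; 47 0 0 0.033 0 0 0"

```text
time: 6.2
tool_pos: [0.5289, 0.1337, -0.0078]
tool_rot: [-0.0, 0.74, 0.673, -0.0]
contact_force: [-0.6, 0.2, -0.5]
gripper_width: 0.472
grasp_force: 0.0
```

```bash
python3 - <<'E'
from h import *
tips();dgo(-203,-24,-8)
f=grab_frame("wrist")
g=grab_frame("scene");im=np.vstack([cv2.resize(f["color"][130:400,180:480],(600,300))[...,::-1],cv2.resize(g["color"][190:280,250:400,::-1],(600,300))])
cv2.imwrite("pics/m4.png",im)
E
```

```text
wrist tip z [26. 28. 31.]
side tip z [30. 30. 35.]
dock tcp [-204.3    8.8   -7.4]
t 6.3 tcp [ 0.5292  0.1337 -0.0074] F [-0.2 -0.1 -0.2] w 0.471
shift [-0.0025 -0.0656  0.0011] turn [ 0.0001 -0.      0.0014]
```

View pics/m4.png

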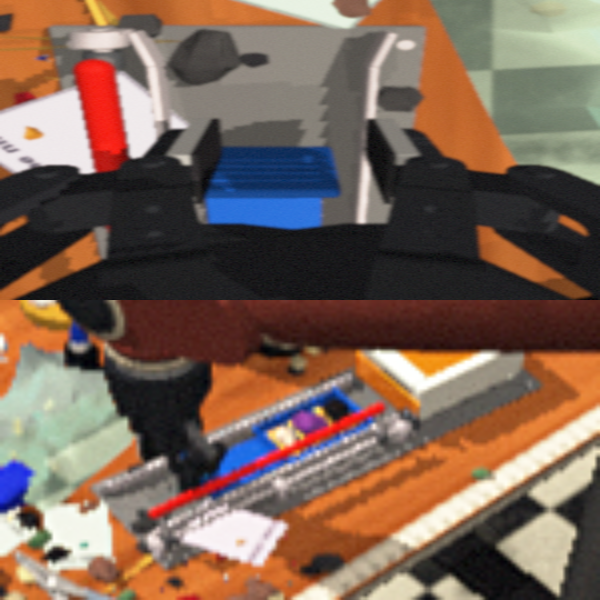

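The tips are now at z 27 mm behind the plate. Finger A is just inside the bar (crop (190,150), bar at (105,120)), with no contact force. Next I'll swing the bar outward.

Emit:
jog_arm:
  motion: "47 0 -0.016 0 0 0 0; 47 0 -0.032 0 0 0 0; 47 0 -0.048 0 0 0 0; 47 0 -0.062 0 0 0 0; 47 0 -0.07 0 0 0 0"

```text
time: 7.02
tool_pos: [0.4939, 0.137, -0.0083]
tool_rot: [0.0, 0.74, 0.673, 0.0]
contact_force: [8.2, -0.3, -5.6]
gripper_width: 0.464
grasp_force: 3.6
```

```bash
cat >> h.py <<'E'
def look():
    for c in("wrist","scene","side"):
        f=grab_frame(c);P=D(bar(f))
        if len(P)>5:print(c,"bar",len(P),np.percentile(P,[5,50,95],axis=0).round(1).tolist())
E
python3 - <<'E'
from h import *
look();dgo(-203,-26,-8)
for c in("wrist","scene","side"):
  for t in("tray_nose","shield_edge","hold_bar"): print(c,t,[(round(d["p"],2),D(np.array(d["at"])[None])[0].round(0)) for d in place_of(c,t)[:1]])
E
```

```text
wrist bar 1460 [[-245.4, -67.7, 44.5], [-228.8, -64.0, 46.8], [-207.6, -60.7, 48.1]]
scene bar 138 [[-235.5, -68.3, 41.4], [-147.8, -65.7, 45.8], [-44.0, -62.4, 50.0]]
side bar 24 [[-188.7, -67.4, 43.2], [-109.1, -64.0, 46.7], [-39.0, -62.5, 48.6]]
dock tcp [-204.1  -26.8   -8.4]
t 7.17 tcp [ 0.4938  0.137  -0.0084] F [ 6.3  0.6 -4.2] w 0.467
shift [-0.0023  0.0017 -0.0007] turn [0.0003 0.     0.0015]
wrist tray_nose []
wrist shield_edge []
wrist hold_bar []
scene tray_nose [(0.62, array([-32.,   3.,  10.]))]
scene shield_edge [(0.89, array([-1.,  7., 74.]))]
scene hold_bar [(0.81, array([-140.,  -64.,   42.]))]
side tray_nose [(0.57, array([-31.,  -2.,  13.]))]
side shield_edge [(0.75, array([-1.,  7., 71.]))]
side hold_bar [(0.52, array([-140.,  -65.,   47.]))]
```

The bar is held at y -64, which is about 0.85 rad. The shield edge is at z 72 and the tray nose is still at x -31. Now I'll push the tray along the channel.

Emit:
jog_arm:
  motion: "47 -0.02 0 0 0 0 0; 47 -0.045 0 0 0 0 0; 47 -0.07 0 0 0 0 0; 47 -0.095 0 0 0 0 0; 47 -0.12 0 0 0 0 0"

```text
time: 8.25
tool_pos: [0.4882, 0.0779, -0.0078]
tool_rot: [-0.001, 0.74, 0.673, 0.001]
contact_force: [4.0, 3.2, -0.3]
gripper_width: 0.464
grasp_force: 2.5
```

```bash
python3 - <<'E'
from h import *
look();dgo(-84,-26,-8)
for c in("wrist","scene","side"):
  for t in("tray_nose","push_plate"): print(c,t,[(round(d["p"],2),D(np.array(d["at"])[None])[0].round(0)) for d in place_of(c,t)[:1]])
E
```

```text
wrist bar 4366 [[-241.5, -67.9, 44.4], [-204.8, -63.9, 46.8], [-152.4, -60.7, 48.2]]
scene bar 147 [[-238.7, -68.3, 42.1], [-143.2, -65.1, 46.6], [-42.5, -61.3, 50.4]]
side bar 26 [[-235.0, -66.3, 43.5], [-102.5, -62.8, 46.9], [-37.3, -61.9, 50.3]]
dock tcp [-143.6  -26.5   -7.7]
t 8.4 tcp [ 0.4882  0.0767 -0.0077] F [ 4.1 -1.9 -0.6] w 0.469
shift [-0.1192  0.0008  0.0007] turn [-0.0001  0.0007  0.0013]
wrist tray_nose []
wrist push_plate [(0.57, array([-132.,   -0.,   29.]))]
scene tray_nose [(0.92, array([24.,  1., 10.]))]
scene push_plate [(0.76, array([-131.,    1.,   31.]))]
side tray_nose [(0.59, array([322., -65.,  -0.]))]
side push_plate [(0.5, array([-131.,   -3.,   31.]))]
```

Emit:
jog_arm:
  motion: "47 -0.025 0 0 0 0 0; 47 -0.05 0 0 0 0 0; 47 -0.075 0 0 0 0 0; 47 -0.1 0 0 0 0 0; 47 -0.12 0 0 0 0 0"

```text
time: 9.32
tool_pos: [0.4831, 0.0186, -0.0075]
tool_rot: [-0.001, 0.74, 0.672, 0.001]
contact_force: [4.3, 3.9, -0.7]
gripper_width: 0.47
grasp_force: 2.5
```

```bash
python3 - <<'E'
from h import *
look();dgo(-74,-26,-8)
for c in("wrist","scene","side"): print(c,[(round(d["p"],2),D(np.array(d["at"])[None])[0].round(1)) for d in place_of(c,"push_plate")[:1]])
E
```

```text
wrist bar 5268 [[-195.2, -67.3, 44.8], [-151.1, -63.2, 47.2], [-94.0, -60.1, 48.6]]
scene bar 152 [[-236.4, -67.5, 42.7], [-137.4, -64.7, 47.1], [-45.5, -61.2, 51.7]]
side bar 18 [[-201.3, -66.0, 43.6], [-79.8, -64.0, 48.0], [-33.4, -61.8, 49.6]]
dock tcp [-84.3 -25.9  -7.4]
t 9.47 tcp [ 0.4831  0.0176 -0.0074] F [ 4.  -0.7 -0. ] w 0.473
shift [-0.0206 -0.0002  0.0011] turn [ 0.0002 -0.0003  0.0011]
wrist [(0.94, array([-71.2,  -0.8,  27.1]))]
scene [(0.46, array([-68.9,  -1.2,  28.6]))]
side [(0.52, array([-68.1,  -2.5,  25.3]))]
```

Emit:
jog_arm:
  motion: "47 -0.004 0 0 0 0 0; 47 -0.008 0 0 0 0 0; 47 -0.012 0 0 0 0 0; 47 -0.016 0 0 0 0 0; 47 -0.016 0 0 0 0 0"

```text
time: 10.25
tool_pos: [0.4823, 0.0106, -0.0074]
tool_rot: [-0.001, 0.74, 0.673, 0.001]
contact_force: [3.5, 2.6, 0.3]
gripper_width: 0.471
grasp_force: 2.4
```

Emit:
jog_arm:
  motion: "47 -0.002 0 0 0 0 0; 47 -0.004 0 0 0 0 0; 47 -0.006 0 0 0 0 0; 47 -0.008 0 0 0 0 0; 47 -0.008 0 0 0 0 0"

```text
time: 10.88
tool_pos: [0.4825, 0.0083, -0.0072]
tool_rot: [-0.001, 0.74, 0.673, 0.003]
contact_force: [5.5, 9.7, 1.0]
gripper_width: 0.471
grasp_force: 5.5
```

```bash
python3 - <<'E'
from h import *
f=grab_frame("wrist");cv2.imwrite("pics/w5.png",cv2.resize(f["color"][150:400,180:480,::-1],(720,600)))
look();dgo(-82,-26,-8)
for c in("wrist","scene","side"): print(c,[(round(d["p"],2),D(np.array(d["at"])[None])[0].round(1)) for d in place_of(c,"push_plate")[:1]])
m=np.zeros((400,640),bool);m[225:275,290:330]=1;c=f["color"].astype(int);b=m&(c[...,2]>c[...,0]+35)
P=D(cloud(f,b));P=P[(P[:,2]>12)&(P[:,2]<42)];print("plate rear face",len(P),np.percentile(P[:,0],[10,50,90]).round(1))
E
```

```text
wrist bar 5274 [[-184.6, -66.9, 45.0], [-141.0, -62.9, 47.5], [-83.6, -59.7, 48.8]]
scene bar 156 [[-236.2, -67.0, 43.2], [-141.4, -64.9, 47.5], [-43.0, -60.5, 51.4]]
side bar 18 [[-175.1, -65.2, 44.1], [-63.5, -63.8, 48.2], [-31.4, -61.4, 50.2]]
dock tcp [-75.  -25.6  -7.3]
t 11.07 tcp [ 0.4824  0.0083 -0.0073] F [ 6.   9.4 -0.4] w 0.474
shift [ 0.0141 -0.0007  0.0015] turn [ 0.0008 -0.0036  0.0012]
wrist [(0.55, array([-61.7,  -0.1,  27.9]))]
scene [(0.63, array([-60.9,  -0.7,  30.4]))]
side [(0.41, array([-62.4,  -1. ,  29.2]))]Traceback (most recent call last):
  File "<stdin>", line 6, in <module>
    return _quantile_unchecked(
        a, q, axis, out, overwrite_input, method, keepdims, weights)
    return _ureduce(a,
                    func=_quantile_ureduce_func,
    ...<5 lines>...
                    overwrite_input=overwrite_input,
                    method=method)
    r = func(a, **kwargs)
    result = _quantile(arr,
                       quantiles=q,
    ...<2 lines>...
                       out=out,
                       weights=wgt)
    slices_having_nans = np.isnan(arr[-1, ...])
                                  ~~~^^^^^^^^^
IndexError: index -1 is out of bounds for axis 0 with size 0
```

View pics/w5.png

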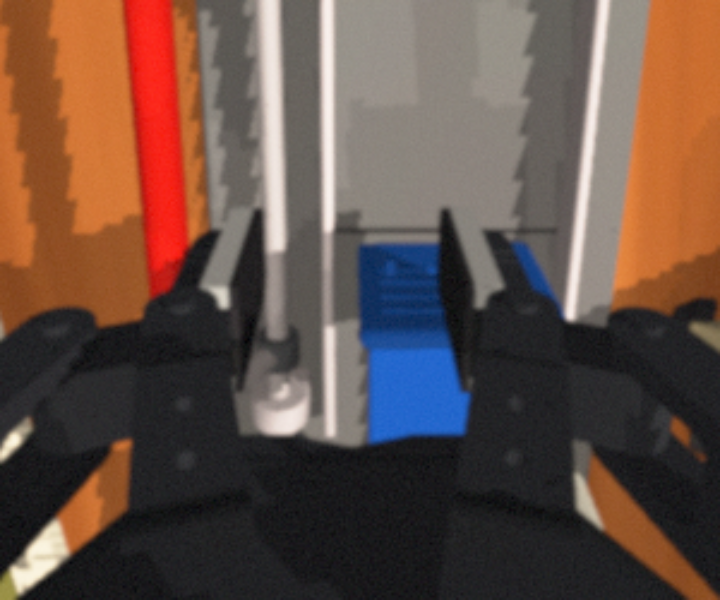

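The thin black line shows at row 230 behind the plate's base at row 245. Together with the 9.7 N reaction, that means the tray is home, and the shield is still up. I'll back off slightly, then let the bar back.

Emit:
jog_arm:
  motion: "47 0.008 0 0 0 0 0; 47 0.02 0 0 0 0 0; 47 0.02 0.02 0 0 0 0; 47 0.02 0.04 0 0 0 0; 47 0.02 0.06 0 0 0 0"

```text
time: 11.85
tool_pos: [0.5126, 0.0127, -0.0081]
tool_rot: [-0.001, 0.74, 0.673, -0.001]
contact_force: [-0.4, -0.1, 0.3]
gripper_width: 0.47
grasp_force: 0.0
```

Emit:
jog_arm:
  motion: "47 0 0.01 0 0 0 0; 47 0 0.015 0 0 0 0; 47 0 0.015 0 0 0 0; 47 0 0.015 0 0 0 0; 47 0 0.015 0 0 0 0"

```text
time: 12.48
tool_pos: [0.5199, 0.012, -0.0075]
tool_rot: [-0.0, 0.74, 0.673, -0.0]
contact_force: [-0.4, -0.0, -0.3]
gripper_width: 0.472
grasp_force: 0.0
```

```bash
python3 - <<'E'
from h import *
look();dgo(-85,9,-8)
for c in("wrist","scene","side"):
  for t in("push_plate","shield_edge"): print(c,t,[(round(d["p"],2),D(np.array(d["at"])[None])[0].round(1)) for d in place_of(c,t)[:1]])
E
```

```text
wrist bar 5845 [[-190.8, -38.9, 48.9], [-146.8, -34.9, 51.6], [-85.1, -32.0, 53.0]]
scene bar 149 [[-234.8, -39.1, 45.6], [-147.6, -36.5, 50.9], [-49.3, -33.4, 54.9]]
side bar 18 [[-108.6, -38.0, 48.6], [-78.4, -35.2, 52.6], [-32.0, -27.8, 66.2]]
dock tcp [-82.3  11.4  -7.4]
t 12.62 tcp [ 0.52    0.012  -0.0074] F [ 0.1 -0.4 -0.2] w 0.466
shift [ 0.0054 -0.0048  0.0011] turn [ 0.     -0.      0.0014]
wrist push_plate [(0.64, array([-58.9,  -5.2,  31. ]))]
wrist shield_edge []
scene push_plate [(0.66, array([-60.9,  -1.1,  30.5]))]
scene shield_edge [(0.58, array([-0.4, 34. , 12.5]))]
side push_plate [(0.43, array([-65. ,  -1.5,  28. ]))]
side shield_edge [(0.55, array([312.5,  89.5,   0.8]))]
```

The shield is shut and the hand is free. Lifting away.

Emit:
jog_arm:
  motion: "47 0 0 -0.06 0 0 0; 47 0 0 -0.16 0 0 0; 47 0 0 -0.26 0 0 0; 47 0 0 -0.36 0 0 0; 47 0 0 -0.4 0 0 0"

```text
time: 13.55
tool_pos: [0.5218, 0.0118, 0.1964]
tool_rot: [0.002, 0.74, 0.673, 0.002]
contact_force: [0.7, -0.1, -0.0]
gripper_width: 0.471
grasp_force: 0.0
```

Emit:
jog_arm:
  motion: "47 0 0 0 0 0 0; 47 0 0 0 0 0 0; 47 0 0 0 0 0 0; 47 0 0 0 0 0 0; 47 0 0 0 0 0 0"

```text
time: 14.18
tool_pos: [0.5198, 0.012, 0.1918]
tool_rot: [-0.0, 0.74, 0.673, -0.0]
contact_force: [0.1, -0.1, 0.9]
gripper_width: 0.468
grasp_force: 0.0
```

```bash
python3 - <<'E'
from h import *
look();dgo(-85,9,190)
f=grab_frame("wrist");cv2.imwrite("pics/w6.png",f["color"][:,:,::-1])
for c in("wrist","scene","side"):
  for t in("push_plate","shield_edge"): print(c,t,[(round(d["p"],2),D(np.array(d["at"])[None])[0].round(1)) for d in place_of(c,t)[:1]])
E
```

```text
wrist bar 1365 [[-235.9, -38.6, 49.5], [-149.2, -35.2, 51.7], [-43.5, -31.8, 53.2]]
scene bar 144 [[-234.8, -39.7, 47.7], [-149.2, -37.1, 51.3], [-48.8, -33.3, 54.6]]
side bar 32 [[-227.8, -36.8, 48.6], [-95.2, -34.3, 51.0], [-33.6, -33.0, 53.5]]
dock tcp [-82.3  11.4 192.4]
t 14.32 tcp [0.5201 0.012  0.1924] F [ 0.1  0.2 -0.4] w 0.47
shift [ 0.0054 -0.0049  0.0048] turn [-0.0001 -0.      0.0014]
wrist push_plate [(0.58, array([-60.3,  -2.6,  27.6]))]
wrist shield_edge [(0.7, array([-2.1, 33.2, 10.1]))]
scene push_plate [(0.61, array([-61.1,   0.1,  28.4]))]
scene shield_edge [(0.85, array([-1.5, 33.7, 11.7]))]
side push_plate [(0.63, array([-62.4,  -2. ,  27.3]))]
side shield_edge []
```

View pics/w6.png

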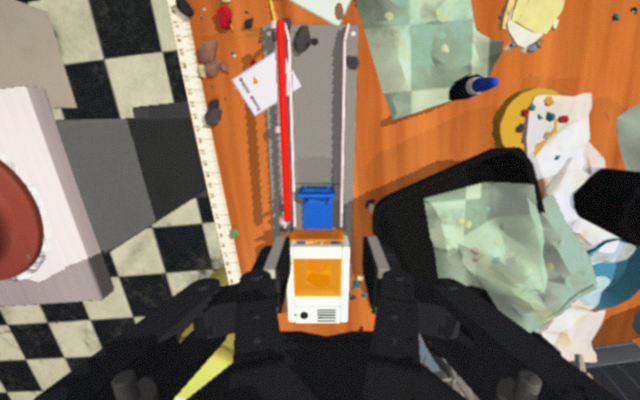

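The picture shows the tray in the tunnel with its plate at (317,190), the bar back in its shut position at column 285, and the hand clear.

```bash
python3 -c "
from plant import *
print(job_done())"
```

```text
the job is handed in; nothing more can be done
None
```

I handed the job in at about 14 s: the tray is home against the stop, the shield is shut behind it and the hand is clear; `job_done()` returned no verdict, so whether it passed is not confirmed.

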